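Slide the specimen plate onto the narrow lens stage

TASK

Push the black specimen plate off the loading shelf, across the gap and onto the narrow stage head, so that it rests level, clear of the shelf, well centred on the head and square with it. Take the hand off the plate, then swing the lens arm round by its peg until the lens is centred over the plate. The plate must not fall, and everything else on the bench is to be left alone.

Things in the scene. Friction and masses are not known exactly. Their poses are not given: they have to be found in the camera images.
- plate: The specimen plate: black rectangular plate, 120 mm (its x) x 100 mm (its y) x 16 mm thick, 0.2 to 0.35 kg, with a flush white round window in the middle of its top. Too wide to grasp and lying flat on the loading shelf, so it is pushed by its edges. Origin: centre of its underside.
- loader: Fixed loading shelf: perforated steel shelf on four posts, 130 mm (its x) x 200 mm (its y), flat top 70 mm above the table. Origin: at table height under the shelf's centre. Its +x axis points to the stage, its x and y axes are parallel to the stage's. Its far edge is at its x = +65 mm.
- stage: Fixed lens stand with the stage: a pillar with a narrow square head 64 x 64 mm, its flat top 68.5 mm above the table (1.5 mm lower than the shelf), beyond the shelf across an open gap of 40 to 50 mm and up to 25 mm to one side. The pillar is joined by a low foot bar to the lens arm's post, 170 mm to its +y side. Origin: at table height under the head's centre.
- stage_top (a point): Centre of the top face of the stage's square head. Axes as the stage.
- lens_center (a point): Centre of the round lens (84 mm across the rim, underside 105 mm above the table, about 20 mm above a plate on the stage) at the end of the lens arm, 170 mm from the pivot.
- lens_knob (a point): Point on the axis of the upright black peg on the lens arm by which it is swung: 12 mm diameter, rising from the arm (112 mm above the table) to 145 mm; the point is 129 mm above the table, 85 mm from the pivot, in line with pivot and lens.
- lens_pivot (a point): The lens arm's vertical pivot axis, on the post at the stage's +y side, 170 mm from the stage's centre, at the arm's height (109 mm above the table). The post's cap reaches 121 mm above the table.
- lens_arm (a joint): Swing of the lens arm about the pivot, rad. 0: the arm points along the stage's -y and the lens stands over the centre of the stage. It grows clockwise seen from above: at 1.57 the arm points along the stage's -x, towards the robot. Range -0.4 to 2.45, no stop at 0; stiff, stays where it is left (about 1.5 N at the peg).
- beaker: Clear glass beaker, 72 mm wide, 95 mm tall. Not part of the job: leave it alone. Origin: centre of its underside.
- bottle: White bottle with red cap, 60 mm wide, 115 mm tall. Not part of the job: leave it alone. Origin: centre of its underside.
- dish: Low clear glass dish, 80 mm wide, 16 mm tall, standing on the table below the swing of the lens arm. Not part of the job: leave it alone. Origin: centre of its underside.
- clamp: Aluminium clamp block with thumb screw, 50 x 90 x 34 mm. Not part of the job: leave it alone. Origin: centre of its underside.
- slide_block: Dark steel and aluminium block, 60 x 70 x 38 mm. Not part of the job: leave it alone. Origin: centre of its underside.
- syringe: Syringe body on a grey foot, 125 mm long, 32 mm tall. Not part of the job: leave it alone. Origin: centre of its underside.
- slide_tray: Grey open tray, 120 x 90 x 25 mm. Not part of the job: leave it alone. Origin: centre of its underside.
Mind the look-alikes: they are no part of the job. What is shaped like the plate but green or yellow is not meant.

How it is judged:
On the way, in this order (a step that is already met when the one before it is completed fails the run):
1. the plate rests centred and square on the stage head, clear of the shelf and released (horizontal distance between plate and stage_top below 0.012 m and angle between the x axis of plate and the x axis of stage, either way round below 0.14 rad and z of plate in the frame of stage between 0.065 and 0.072 m and angle between plate's own z axis and vertical below 0.04 rad and linear speed of plate below 0.02 m/s and contact force between plate and loader below 0.05 N and contact force between plate and the fingers below 0.05 N), for 0.2 s.
2. the lens stands centred over the plate (horizontal distance between lens_center and plate below 0.018 m), for 0.2 s.
At the end, for the whole second after the job is handed in: The plate rests on the stage head alone: centre within 12 mm of the head's centre, square within 0.14 rad (8 deg), level within 0.04 rad, at rest, not touching shelf or fingers; the lens centre is within 18 mm (horizontally) of the plate's centre, the arm still (all of step 1 and horizontal distance between lens_center and plate below 0.018 m and velocity of joint lens_arm between -0.05 and 0.05 rad/s).
It fails at once if the plate falls off its supports (z of plate in the frame of stage below 0.05 m or angle between plate's own z axis and vertical above 0.35 rad).
It fails at once if a bystander is moved by more than 20 mm (distance of any of beaker, bottle, dish, clamp, slide_block, syringe, slide_tray from where it was at the start of the episode above 0.02 m).
It fails at once if a bystander is tipped over (angle between any of beaker, bottle, dish, clamp, slide_block, syringe, slide_tray's own z axis and vertical above 0.4 rad).
It also fails if it takes over 69 s, if anything falls off the work surface, if the arm or the gripper's body presses on something with over 40 N, if the wrist force passes 120 N, or if a joint passes its speed limit or range.

ROBOT

A 6-joint arm with a two-finger parallel gripper is mounted at the origin on the work surface. World frame = base frame: x ahead of the robot, y to its left, z up, the work surface at z = 0. Lengths are in m, angles in rad, forces in N, time in s.
With the tool pointing down it reaches from about 0.325 to 0.9 m from the base axis. Payload 6.1 kg.
Tool frame: the origin (TCP) lies at the very end of the fingers, on their centre line; the grasp point (between the pads) lies 19 mm behind it; z points along the fingers, y is the line along which they close (so a half turn about z gives the same grasp; the last joint's range is limited). The gripper opens to 87 mm and grips with 3 to 60 N. Pads are 19 mm wide; open, the fingers measure 117 mm over their backs; the gripper's body (75 mm by 190 mm) begins 51 mm behind the grasp point.
Start: joints at [1.169, 0.22, 1.526, -0, 1.395, -0.126], TCP at [0.17, 0.601, 0.223] pointing down, gripper open.
Joint ranges: [-2.98, 2.98], [-0.91, 2.08], [0.09, 2.57], [-1.24, 4.39], [0.2, 2.65], [-2.68, 2.68]. Speed limits (rad/s): [2.57, 2.57, 3.01, 3.14, 3.14, 3.14].

INTERFACE

Orientations are given as a rotation vector (axis times angle).
In Python, from workcell import r gives the robot as it stands.
- The arm moves only by the tool send_rows, never from a script. Its argument "series" is a list of rows, each a list of 6 numbers: the shift along the tool's x, y, z in m, then the turn, a rotation vector about the tool's x, y, z in rad. A call has 1 to 12 rows; each row is the pose to reach, as a shift and turn from the pose commanded when the call began, along the tool's axes at that moment; what a row does not reach only later rows make up. A row lasts 1/10 s, in which the tool goes at most 50 mm and 8.59 degrees, less where a joint would pass 70% of its speed; a pose out of reach is approached as far as the arm can. A call with a gripper value outside its range is refused whole. "gripper" is the closure, from 0 (fully open) to 1 (shut), set as the call begins (left out, the last holds). The fingers move at their own pace and stop on an object; "force" is the grip in N (left out, the last holds). Time passes only in rows, so rows that repeat a pose let the fingers close. It gives the time, the measured TCP pose, the force, the opening and the grip force at its end, in the units of the state.
- r.sense(): the state, without advancing time (a new reading comes with each control period).
- r.capture(name): name is "scene" or "top" or "wrist"; returns a dict with "pixels" (400x640x3 uint8, red, green, blue), "K" (3x3 intrinsics, pixels), "R" (3x3) and "t" (3): a world point X has camera coordinates R X + t. Camera axes: x right, y down, z forward; pixel columns grow to the right and rows downward; lengths in m; the calibration is good to about 2 mm. A picture is of the moment at which its call begins. There is no depth.
- r.finish_job(): hands the job in; it is judged then, once.
The state is a dict: "time": time; "joint_positions": joint angles; "dq": joint speeds; "joint_torque": joint torques, N m; "ee_pos": TCP position; "eef_rot": TCP orientation; "contact_force": force on the tool from outside, world axes, zero at the start; "ft_torque": the same for the moment, N m; "width": opening from 0.0 (shut) to 1.0 (fully open); "gripper_force": force on a finger pad.
Only numpy, scipy, OpenCV 4.12 (cv2) and the standard library are available. Lean on these libraries where they do the work, as an engineer would, in place of code of your own. Each camera call takes 0.05 s, during which the arm holds its last target. There are 200 camera calls.

## Working session

There is one attempt and no reset: what is moved stays moved. The work goes in short steps, Python scripts to look and compute and a tool call to move; the robot and the scene stay as the last step left them, time stands still between calls to the robot, and variables do not carry over. Pictures are saved under pics/ and viewed, at most 10 in all, crops included, and the job is handed in when it is done.

Besides the shell and the picture viewer there is one more tool, called as name(argument=value, ...), one argument or row to a line, values as JSON. send_rows: Moves the arm, as the interface text tells. Its arguments: {"type":"object","properties":{"series":{"type":"array","items":{"type":"array","items":{"type":"number"}}},"gripper":{"type":"number"},"force":{"type":"number"}},"required":["series"]}

```bash
mkdir -p pics; cat > h.py <<'E'
from workcell import r
import numpy as np, cv2, pickle
from scipy.spatial.transform import Rotation as Ro
def snap(n,f):
    c=r.capture(n); cv2.imwrite('pics/'+f+'.png',cv2.cvtColor(np.asarray(c['pixels']),cv2.COLOR_RGB2BGR)); pickle.dump(c,open('pics/'+f+'.pkl','wb')); return c
def load(f): return pickle.load(open('pics/'+f+'.pkl','rb'))
def ray(c,u,v,z):
    R,t,K=[np.array(c[k]) for k in 'RtK']
    d=R.T@np.linalg.solve(K,[u,v,1.]); o=-R.T@t
    return o+d*(z-o[2])/d[2]
def proj(c,X):
    R,t,K=[np.array(c[k]) for k in 'RtK']; p=K@(R@np.array(X)+t.ravel()); return p[:2]/p[2]
def tool(p,yaw=None):
    s=r.sense(); R=Ro.from_rotvec(s['eef_rot']).as_matrix()
    return R.T@(np.array(p)-s['ee_pos'])
E
python3 - <<'E'
from h import *
s=r.sense(); print(s['ee_pos'],s['eef_rot'],Ro.from_rotvec(s['eef_rot']).as_matrix().round(3),s['time'])
a=snap('top','top0'); b=snap('scene','scene0')
for c in (a,b): print(c['K'],-np.array(c['R']).T@np.array(c['t']),c['R'])
E
```

```text
[0.16995568 0.6008052  0.22143876] [-4.31744232e-01 -3.11128344e+00  2.93075221e-03] [[-0.962  0.272 -0.001]
 [ 0.272  0.962 -0.002]
 [ 0.    -0.002 -1.   ]] 0.0
[[444.44421186   0.         327.71814194]
 [  0.         444.44421186 198.65944505]
 [  0.           0.           1.        ]] [0.26075917 0.01452692 1.57191754] [[ 0.00962842 -0.99986971 -0.01295605]
 [-0.98692719 -0.00741764 -0.16099597]
 [ 0.16087889  0.01433682 -0.98687002]]
[[480.44702339   0.         321.64026983]
 [  0.         480.44702339 202.76871821]
 [  0.           0.           1.        ]] [ 1.40758397 -0.33706799  1.28201186] [[ 0.36700781  0.93020932 -0.00398689]
 [ 0.71409102 -0.28448131 -0.63964396]
 [-0.59613697  0.23190733 -0.76866098]]
```

View pics/top0.png

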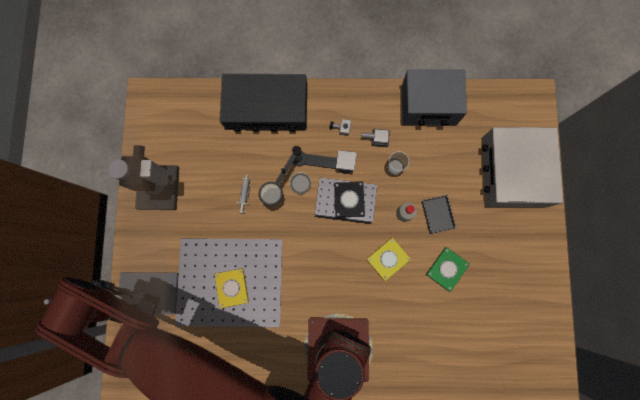

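View pics/scene0.png

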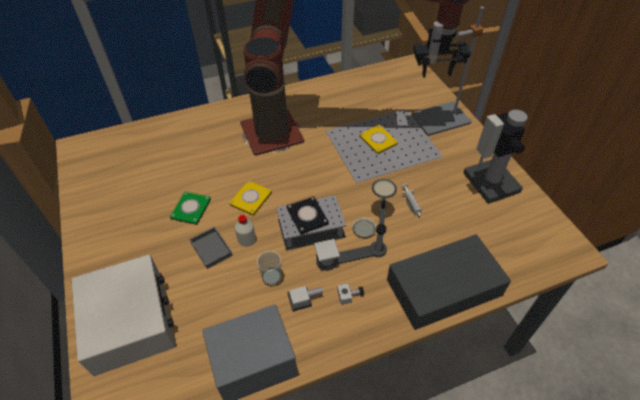

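The top view shows the black plate with its white window at (349,199) on the shelf (317–377, 180–222). The stage head is at (346,161), the pivot at (297,151) and the lens at (271,193). The look-alikes are yellow at (389,259) and (231,288) and green at (448,269). Only the black one on the shelf fits the description, so I'll confirm it enlarged.

```bash
python3 - <<'E'
import cv2
a=cv2.imread('pics/top0.png')[135:235,250:390]; b=cv2.imread('pics/scene0.png')[165:275,265:405]
cv2.imwrite('pics/c1.png',cv2.resize(a,None,fx=5.5,fy=5.5,interpolation=2)); cv2.imwrite('pics/c2.png',cv2.resize(b,None,fx=5,fy=5,interpolation=2))
E
```

```text
(no output)
```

View pics/c1.png

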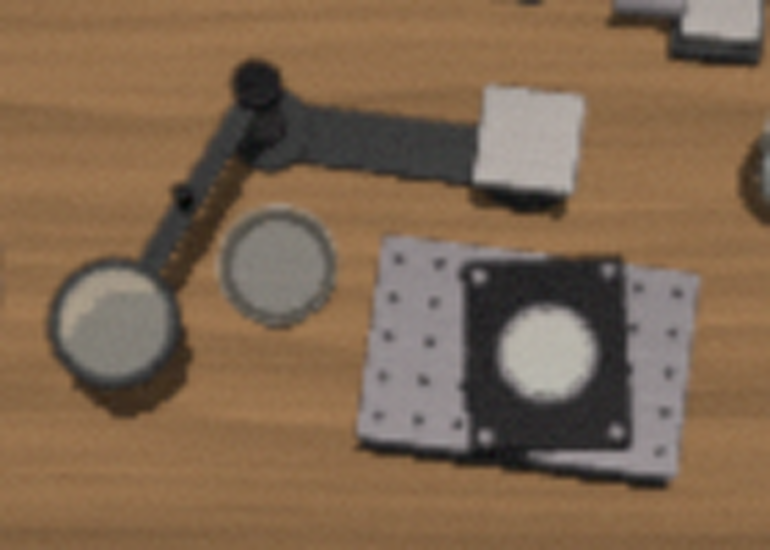

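View pics/c2.png

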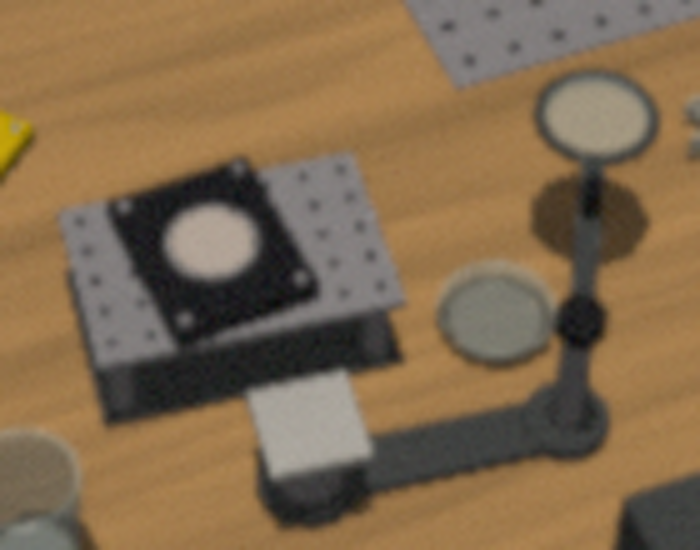

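Confirmed: the only black plate is the one on the shelf, with crop corners at (462,262), (622,257), (632,447) and (470,452). The stage head corners are (484,86), (584,95), (573,195) and (474,186).

```bash
cat > m.py <<'E'
from h import *
a=load('top0'); b=load('scene0')
f1=lambda P,z:np.array([ray(a,250+(u+.5)/5.5-.5,135+(v+.5)/5.5-.5,z) for u,v in P])
f2=lambda P,z:np.array([ray(b,265+(u+.5)/5-.5,165+(v+.5)/5-.5,z) for u,v in P])
np.set_printoptions(precision=4,suppress=True)
def rep(n,P):
    P=P[:,:2]; c=P.mean(0); e=(P[1]-P[0]+P[2]-P[3])/2; g=(P[0]-P[3]+P[1]-P[2])/2
    print(n,c,'len',np.linalg.norm(e),np.linalg.norm(g),'ang of g from x',np.degrees(np.arctan2(g[1],g[0])),'e from -y',np.degrees(np.arctan2(e[0],-e[1])))
rep('plate top',f1([(462,262),(622,257),(632,447),(470,452)],.086))
rep('shelf top',f1([(385,236),(698,272),(676,474),(358,438)],.07))
rep('stage top',f1([(484,86),(584,95),(573,195),(474,186)],.0685))
# scene: order far-left(+y,+x), far right(-y), near right, near left
rep('plate sc',f2([(318,293),(183,342),(110,200),(243,157)],.086))
rep('stage sc',f2([(373,450),(273,477),(248,392),(346,370)],.0685))
rep('shelf sc',f2([(402,302),(100,362),(62,212),(350,153)],.07))
print('win',f1([(547,353)],.086),f2([(212,243)],.086))
print('lens',f1([(115,323)],.108),f2([(597,117)],.108),'peg',f1([(183,190)],.145),f2([(590,174)],.145),'cap',f1([(257,85)],.121),f2([(580,318)],.121))
E
python3 m.py
```

```text
plate top [ 0.5026 -0.0358] len 0.09910687449195596 0.11857702147142266 ang of g from x 2.787326735540031 e from -y 2.234004890976256
shelf top [ 0.5049 -0.0255] len 0.19740817597623952 0.128297620163548 ang of g from x -6.643922244702779 e from -y -6.169675205215936
stage top [ 0.6421 -0.0249] len 0.06309147242152649 0.06529477552649507 ang of g from x -5.650286530695553 e from -y -4.951637956118619
plate sc [ 0.5056 -0.0356] len 0.09220102652885813 0.12310741416924585 ang of g from x 2.031738939594596 e from -y 2.1002171878983447
stage sc [ 0.642 -0.024] len 0.06291058272923948 0.06243286188665196 ang of g from x -7.211635133789988 e from -y -5.143412594685171
shelf sc [ 0.5042 -0.0244] len 0.1946269188797946 0.12600171763262827 ang of g from x -7.424787617367021 e from -y -7.241262930454187
win [[ 0.5031 -0.0361  0.086 ]] [[ 0.5029 -0.0353  0.086 ]]
lens [[0.5161 0.2277 0.108 ]] [[0.5141 0.229  0.108 ]] peg [[0.5908 0.1839 0.145 ]] [[0.583  0.1862 0.145 ]] cap [[0.6625 0.1431 0.121 ]] [[0.6654 0.1415 0.121 ]]
```

```bash
cat >> h.py <<'E'
np.set_printoptions(precision=4,suppress=True)
S=np.array([.642,-.0245]); PSI=np.radians(-6.4)
RS=np.array([[np.cos(PSI),-np.sin(PSI)],[np.sin(PSI),np.cos(PSI)]])
def row(xs,ys,z,yaw_s):
    "row to reach stage-frame xs,ys, height z, tool y axis at yaw_s (deg, from stage x)"
    s=r.sense(); R=Ro.from_rotvec(s['eef_rot']); a=np.radians(yaw_s)+PSI
    y=np.array([np.cos(a),np.sin(a),0]); zt=np.array([0,0,-1.])
    T=np.column_stack([np.cross(y,zt),y,zt])
    p=np.r_[S+RS@[xs,ys],z]
    return np.r_[R.inv().apply(p-s['ee_pos']),(R.inv()*Ro.from_matrix(T)).as_rotvec()]
def where():
    s=r.sense(); R=Ro.from_rotvec(s['eef_rot']).as_matrix()
    print('t',s['time'],'stage xy',RS.T@(np.array(s['ee_pos'])[:2]-S),'z',s['ee_pos'][2],'yaw',np.degrees(np.arctan2(R[1,1],R[0,1])-PSI),'F',s['contact_force'],'w',s['width'],'q',s['joint_positions'])
E
python3 - <<'E'
from h import *
a=load('top0'); print('bottle',ray(a,408,210,.115))
where(); print(row(-.137,-.107,.2,0))
E
```

```text
bottle [ 0.4623 -0.2296  0.115 ]
t 0.1 stage xy [-0.5388  0.5688] z 0.2215375926354551 yaw 80.59905602479584 F [ 0.528  -0.2158  0.1954] w 1.002507211189735 q [ 1.1689  0.2211  1.5275 -0.      1.3947 -0.1261]
[-0.5068 -0.6011  0.0225 -0.0016  0.0011  1.4067]
```

send_rows(
  series=[
    [-0.507,-0.601,0.022,0,0,1.407],
    [-0.507,-0.601,0.022,0,0,1.407],
    [-0.507,-0.601,0.022,0,0,1.407],
    [-0.507,-0.601,0.022,0,0,1.407],
    [-0.507,-0.601,0.022,0,0,1.407],
    [-0.507,-0.601,0.022,0,0,1.407],
    [-0.507,-0.601,0.022,0,0,1.407],
    [-0.507,-0.601,0.022,0,0,1.407],
    [-0.507,-0.601,0.022,0,0,1.407],
    [-0.507,-0.601,0.022,0,0,1.407],
    [-0.507,-0.601,0.022,0,0,1.407],
    [-0.507,-0.601,0.022,0,0,1.407],
  ],
  gripper=0.2,
)

```text
time: 1.3
ee_pos: [0.4177, 0.0529, 0.2057]
eef_rot: [2.342, 2.093, 0.001]
contact_force: [-0.2, 1.1, -0.1]
width: 0.799
gripper_force: 0.0
```

```bash
python3 -c "
from h import *
where(); print(row(-.137,-.107,.2,0))"
```

```text
t 1.3 stage xy [-0.2315  0.052 ] z 0.20568462073189245 yaw -0.03139663213182589 F [-0.2314  1.0545 -0.1095] w 0.7991229476791318 q [-0.0618 -0.2792  2.0467  0.0002  1.3736  0.0504]
[-0.1589  0.0946  0.0057  0.0005 -0.0002 -0.0005]
```

send_rows(
  series=[
    [-0.159,0.095,0.006,0,0,0],
    [-0.159,0.095,0.006,0,0,0],
    [-0.159,0.095,0.006,0,0,0],
    [-0.159,0.095,0.006,0,0,0],
    [-0.159,0.095,0.006,0,0,0],
    [-0.159,0.095,0.046,0,0,0],
    [-0.159,0.095,0.086,0,0,0],
    [-0.159,0.095,0.11,0,0,0],
    [-0.159,0.095,0.122,0,0,0],
    [-0.159,0.095,0.13,0,0,0],
    [-0.159,0.095,0.13,0,0,0],
  ],
)

```text
time: 2.4
ee_pos: [0.4939, -0.1132, 0.0756]
eef_rot: [-2.341, -2.094, 0.0]
contact_force: [-0.3, 0.1, -0.3]
width: 0.8
gripper_force: 0.0
```

```bash
python3 -c "
from h import *
where(); print(row(-.137,-.08,.076,0))"
```

```text
t 2.4 stage xy [-0.1372 -0.1047] z 0.07556149505582144 yaw 0.008009452303697515 F [-0.3192  0.1031 -0.2797] w 0.8001312069844958 q [-0.3811  0.1003  1.957   0.0001  1.0849 -0.2696]
[ 0.0247  0.0003 -0.0004 -0.0007 -0.0002  0.0001]
```

send_rows(
  series=[
    [0.006,0,0,0,0,0],
    [0.012,0,0,0,0,0],
    [0.016,0,0,0,0,0],
    [0.02,0,0,0,0,0],
    [0.024,0,0,0,0,0],
    [0.028,0,0,0,0,0],
    [0.031,0,0,0,0,0],
    [0.034,0,0,0,0,0],
    [0.037,0,0,0,0,0],
    [0.039,0,0,0,0,0],
    [0.04,0,0,0,0,0],
    [0.04,0,0,0,0,0],
  ],
)

```text
time: 3.6
ee_pos: [0.4987, -0.0736, 0.0757]
eef_rot: [-2.342, -2.093, -0.001]
contact_force: [1.1, -1.1, 0.4]
width: 0.802
gripper_force: 0.5
```

```bash
cat >> h.py <<'E'
def crop(n,f,x0,y0,x1,y1,k):
    c=snap(n,f); im=cv2.imread('pics/'+f+'.png')[y0:y1,x0:x1]
    cv2.imwrite('pics/'+f+'c.png',cv2.resize(im,None,fx=k,fy=k,interpolation=2)); return c
def platefit(c,zt=.086):
    "fit plate yaw/centre in stage frame: white window disc + black blob, reported in pixels-to-world"
    g=cv2.cvtColor(np.asarray(c['pixels']),cv2.COLOR_RGB2GRAY)
E
python3 -c "
from h import *
where(); crop('top','top1',290,130,400,230,6)"
```

```text
t 3.6 stage xy [-0.1369 -0.0648] z 0.0757090300295628 yaw -0.020302624835139373 F [ 1.067  -1.0999  0.3696] w 0.8019422264967092 q [-0.3035  0.0933  1.9644  0.0006  1.0838 -0.1917]
```

View pics/top1c.png

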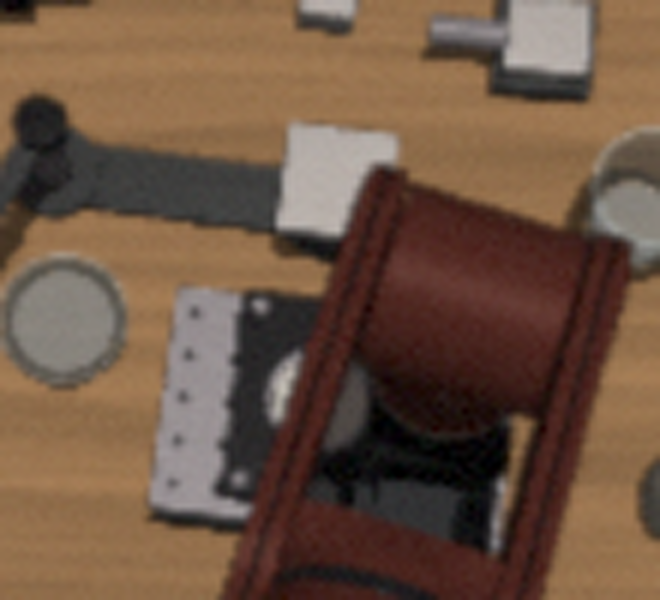

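The plate's +y edge runs from crop (247,291) to (220,492). The rest is hidden under the arm.

```bash
python3 -c "
from h import *
c=load('top1')
P=[RS.T@(ray(c,290+(u+.5)/6-.5,130+(v+.5)/6-.5,.086)[:2]-S) for u,v in [(247,291),(220,492)]]
d=P[0]-P[1]; print(P,np.linalg.norm(d),np.degrees(np.arctan2(d[1],d[0])))"
```

```text
[array([-0.073 ,  0.0431]), array([-0.1893,  0.0443])] 0.11629363040553474 -0.6083970249165063
```

send_rows(
  series=[
    [0.002,0,0,0,0,0],
    [0.004,0,0,0,0,0],
    [0.006,0,0,0,0,0],
    [0.006,0,0,0,0,0],
    [0.006,0,0,0,0,0],
    [-0.004,0,0,0,0,0],
    [-0.015,0,0,0,0,0],
    [-0.03,0,-0.02,0,0,0],
    [-0.03,0,-0.065,0,0,0],
    [-0.03,0,-0.065,0,0,0],
  ],
)

```text
time: 4.65
ee_pos: [0.4989, -0.1064, 0.1467]
eef_rot: [2.337, 2.086, 0.007]
contact_force: [0.5, 0.0, 0.4]
width: 0.798
gripper_force: 0.0
```

```bash
python3 -c "
from h import *
where(); print(row(-.225,0,.14,90));print(row(-.225,0,.076,90))"
```

```text
t 4.65 stage xy [-0.1331 -0.0973] z 0.14673412560888727 yaw -0.09800657945764282 F [0.5395 0.0198 0.3627] w 0.797973534780583 q [-0.3649  0.0056  1.9077  0.0001  1.2182 -0.2515]
[ 0.0972 -0.0922  0.0056  0.0058  0.0096 -1.5725]
[ 0.0974 -0.0928  0.0696  0.0058  0.0096 -1.5725]
```

send_rows(
  series=[
    [0.02,-0.092,0.006,0,0,-0.15],
    [0.05,-0.092,0.006,0,0,-0.3],
    [0.097,-0.092,0.006,0,0,-0.45],
    [0.097,-0.092,0.006,0,0,-0.6],
    [0.097,-0.092,0.006,0,0,-0.75],
    [0.097,-0.092,0.006,0,0,-0.9],
    [0.097,-0.092,0.006,0,0,-1.05],
    [0.097,-0.092,0.006,0,0,-1.2],
    [0.097,-0.092,0.006,0,0,-1.35],
    [0.097,-0.092,0.006,0,0,-1.5],
    [0.097,-0.092,0.006,0,0,-1.57],
    [0.097,-0.092,0.006,0,0,-1.57],
  ],
)

```text
time: 5.85
ee_pos: [0.4145, 0.0025, 0.1345]
eef_rot: [-0.177, -3.136, -0.0]
contact_force: [-0.4, -0.5, 0.5]
width: 0.798
gripper_force: 0.0
```

```bash
python3 -c "
from h import *
where(); print(row(-.225,0,.076,90))
crop('top','top2',290,130,400,230,6)"
```

```text
t 5.85 stage xy [-0.2291  0.0015] z 0.13448211744451546 yaw 89.93563091407677 F [-0.4179 -0.4813  0.4761] w 0.7977000961674074 q [-0.1848 -0.2207  2.1386  0.0001  1.224  -1.6428]
[-0.0041 -0.0015  0.0585  0.0001 -0.0002 -0.0011]
```

View pics/top2c.png

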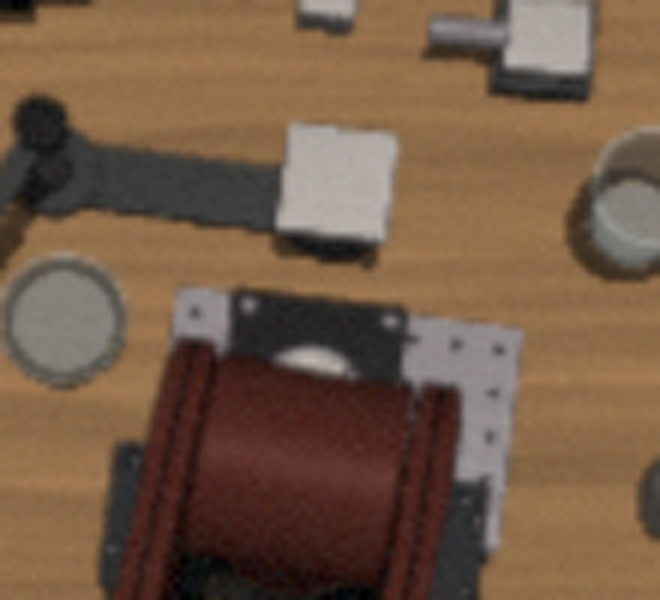

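The plate's leading corners are at crop (235,288) and (406,307). The head corners are (290,122), (398,133), (386,242) and (277,230).

```bash
python3 -c "
from h import *
c=load('top2')
f=lambda u,v,z: RS.T@(ray(c,290+(u+.5)/6-.5,130+(v+.5)/6-.5,z)[:2]-S)
A,B=f(235,288,.086),f(406,307,.086); d=A-B; print(A,B,(A+B)/2,np.degrees(np.arctan2(-d[0],d[1])))
Q=[f(u,v,.0685) for u,v in [(290,122),(398,133),(386,242),(277,230)]]; print(np.array(Q),np.mean(Q,0))"
```

```text
[-0.0721  0.0501] [-0.0716 -0.0477] [-0.0718  0.0012] 0.32335288266500084
[[ 0.0332  0.0308]
 [ 0.034  -0.0322]
 [-0.0312 -0.0325]
 [-0.0316  0.0307]] [ 0.0011 -0.0008]
```

send_rows(
  series=[
    [0.0,0,0.03,0,0,0],
    [0.0,0,0.05,0,0,0],
    [0.0,0,0.058,0,0,0],
    [0.0,0,0.059,0,0,0],
    [-0.008,0,0.059,0,0,0],
    [-0.016,0,0.059,0,0,0],
    [-0.024,0,0.059,0,0,0],
    [-0.03,0,0.059,0,0,0],
    [-0.036,0,0.059,0,0,0],
    [-0.042,0,0.059,0,0,0],
    [-0.048,0,0.059,0,0,0],
    [-0.054,0,0.059,0,0,0],
  ],
)

```text
time: 7.1
ee_pos: [0.4685, -0.0031, 0.0757]
eef_rot: [-0.177, -3.136, -0.0]
contact_force: [-4.4, 0.3, 3.6]
width: 0.797
gripper_force: 2.4
```

```bash
python3 -c "
from h import *
where()"
```

```text
t 7.1 stage xy [-0.1748  0.0019] z 0.07569964634686296 yaw 89.93920248554772 F [-4.4183  0.3218  3.6   ] w 0.7974888618107367 q [-0.1752  0.0091  2.0524 -0.      1.0808 -1.6332]
```

send_rows(
  series=[
    [-0.006,0,0,0,0,0],
    [-0.013,0,0,0,0,0],
    [-0.02,0,0,0,0,0],
    [-0.027,0,0,0,0,0],
    [-0.034,0,0,0,0,0],
    [-0.041,0,0,0,0,0],
    [-0.048,0,0,0,0,0],
    [-0.055,0,0,0,0,0],
    [-0.061,0,0,0,0,0],
    [-0.066,0,0,0,0,0],
    [-0.07,0,0,0,0,0],
    [-0.07,0,0,0,0,0],
  ],
)

```text
time: 8.3
ee_pos: [0.5388, -0.0112, 0.0758]
eef_rot: [0.177, 3.135, -0.0]
contact_force: [-0.1, -0.3, 0.4]
width: 0.796
gripper_force: 0.0
```

```bash
python3 -c "
from h import *
where()
crop('scene','sc3',265,165,405,275,5)"
```

```text
t 8.3 stage xy [-0.104   0.0017] z 0.07575992565935588 yaw 89.9302035306643 F [-0.128  -0.2838  0.3713] w 0.7957815721451917 q [-0.1672  0.1717  1.8766  0.0001  1.0918 -1.6251]
```

View pics/sc3c.png

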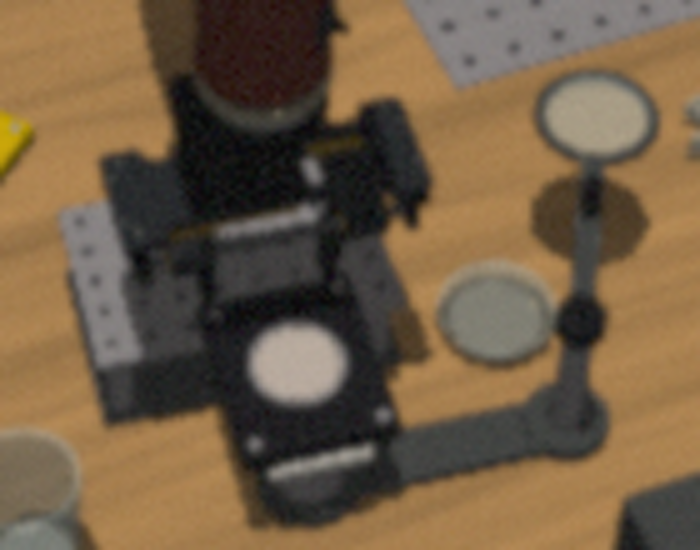

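The plate bridges shelf and head. Its window is at crop (298,363), and its leading corners at about (252,467) and (400,423).

```bash
python3 -c "
from h import *
c=load('sc3'); f=lambda u,v,z: RS.T@(ray(c,265+(u+.5)/5-.5,165+(v+.5)/5-.5,z)[:2]-S)
A,B=f(400,423,.085),f(252,467,.085);d=A-B
print(f(298,363,.0855),A,B,np.degrees(np.arctan2(-d[0],d[1])))"
```

```text
[-0.0325  0.0018] [0.0259 0.0493] [ 0.0329 -0.0443] 4.233677897628369
```

send_rows(
  series=[
    [-0.003,0,0,0,0,0],
    [-0.007,0,0,0,0,0],
    [-0.011,0,0,0,0,0],
    [-0.015,0,0,0,0,0],
    [-0.019,0,0,0,0,0],
    [-0.022,0,0,0,0,0],
    [-0.025,0,0,0,0,0],
    [-0.028,0,0,0,0,0],
    [-0.031,0,0,0,0,0],
    [-0.033,0,0,0,0,0],
    [-0.035,0,0,0,0,0],
    [-0.035,0,0,0,0,0],
  ],
)

```text
time: 9.55
ee_pos: [0.5731, -0.015, 0.0759]
eef_rot: [0.177, 3.136, -0.0]
contact_force: [-1.1, 0.5, -0.1]
width: 0.799
gripper_force: 0.3
```

send_rows(
  series=[
    [0.004,0,0,0,0,0],
    [0.015,0,0,0,0,0],
    [0.035,0,0,0,0,0],
    [0.06,0,-0.03,0,0,0],
    [0.06,0,-0.08,0,0,0],
    [0.09,0,-0.12,0,0,0],
    [0.12,0,-0.13,0,0,0],
    [0.12,0,-0.13,0,0,0],
  ],
)

```text
time: 10.35
ee_pos: [0.4521, -0.0011, 0.2084]
eef_rot: [0.176, 3.132, -0.001]
contact_force: [-0.2, -0.5, 0.1]
width: 0.8
gripper_force: 0.0
```

```bash
python3 -c "
from h import *
where()
snap('scene','sc4');crop('top','top4',290,130,400,230,6)
a=cv2.imread('pics/top4c.png');b=cv2.resize(cv2.imread('pics/sc4.png')[165:275,265:405],None,fx=5,fy=5,interpolation=2)
a=cv2.imread('pics/top4.png')[135:235,290:380]; a=cv2.resize(a,None,fx=5,fy=5,interpolation=2)
b=b[200:550,:]; a=a[:250]; 
o=np.zeros((600,700,3),np.uint8); o[:350]=b; o[350:600,:450]=a; cv2.imwrite('pics/both4.png',o)"
```

```text
t 10.35 stage xy [-0.1913  0.0021] z 0.20835414310751307 yaw 89.96192507097864 F [-0.2391 -0.5062  0.1393] w 0.7999412207515957 q [-0.1771 -0.1999  1.977   0.      1.3599 -1.6356]
```

View pics/both4.png

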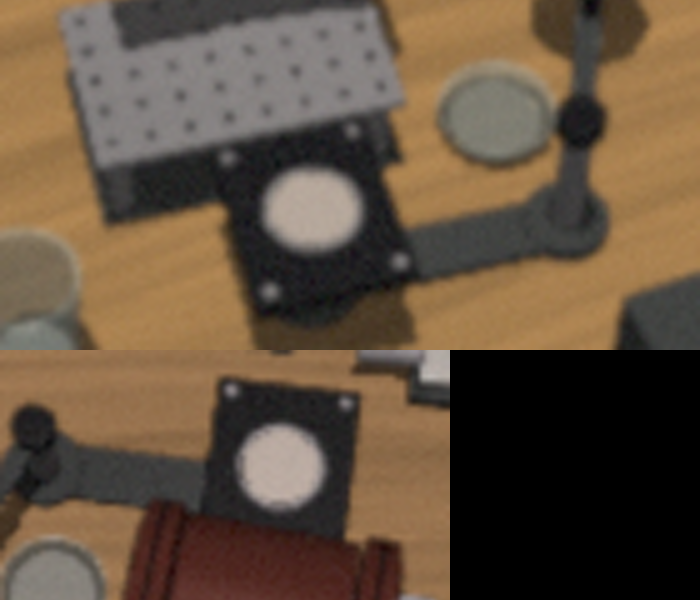

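The plate rests on the head. Its window is at scene crop (312,410) and top crop (281,117). The leading corners in the top crop are (219,28) and (358,44).

```bash
python3 -c "
from h import *
c=load('sc4'); d=load('top4')
f=lambda c,x,y,u,v,z: ray(c,x+(u+.5)/5-.5,y+(v+.5)/5-.5,z)[:2]
g=lambda p:RS.T@(p-S)
print(g(f(c,265,165,312,410,.0845)),g(f(d,290,135,281,117,.0845)))
A,B=g(f(d,290,135,219,28,.0845)),g(f(d,290,135,358,44,.0845));e=A-B
print(A,B,np.degrees(np.arctan2(-e[0],e[1])))
pg=g(np.array([.587,.185])); pv=g(np.array([.6635,.1425])); ln=g(np.array([.515,.2285])); print('peg,pivot,lens',pg,pv,ln)
v=ln-np.array([0,.17]); print(np.degrees(np.arctan2(-v[0],-v[1])), np.linalg.norm(v))
th=np.arctan2(-v[0],-v[1]); print('peg model', np.array([0,.17])+.085*np.array([-np.sin(th),-np.cos(th)]))
"
```

```text
[0.0026 0.001 ] [0.0034 0.0002]
[0.0614 0.0501] [ 0.0613 -0.0467] -0.06768017738517132
peg,pivot,lens [-0.078   0.2021] [0.0028 0.1684] [-0.1544  0.2373]
113.53970688993306 0.1684259840003158
peg model [-0.0779  0.2039]
```

send_rows(
  series=[
    [0,0,0,0,0,0.15],
    [0,0,0,0,0,0.3],
    [0,0,0,0,0,0.45],
    [0,0,0,0,0,0.6],
    [0,0,0,0,0,0.75],
    [0,0,0,0,0,0.9],
    [0,0,0,0,0,1.05],
    [0,0,0,0,0,1.2],
    [0,0,0,0,0,1.35],
    [0,0,0,0,0,1.5],
    [0,0,0,0,0,1.65],
    [0,0,0,0,0,1.8],
  ],
  gripper=0.6,
)

```text
time: 11.65
ee_pos: [0.4533, -0.0015, 0.2042]
eef_rot: [-2.571, -1.802, 0.003]
contact_force: [0.3, -0.1, 0.6]
width: 0.398
gripper_force: 0.0
```

```bash
python3 -c "
from h import *
where();print(row(-.077,.203,.18,-113.5))"
```

```text
t 11.65 stage xy [-0.1901  0.0019] z 0.2042126984501379 yaw -13.556628725732985 F [ 0.2788 -0.0502  0.5507] w 0.3983223744166263 q [-0.1775 -0.1869  1.9739 -0.      1.3569  0.1708]
[ 0.2221  0.0628  0.024  -0.0013  0.0022  1.7443]
```

send_rows(
  series=[
    [0.02,0.006,0.002,0,0,0.15],
    [0.04,0.012,0.004,0,0,0.3],
    [0.06,0.018,0.006,0,0,0.45],
    [0.08,0.024,0.008,0,0,0.6],
    [0.1,0.03,0.01,0,0,0.75],
    [0.12,0.036,0.012,0,0,0.9],
    [0.14,0.042,0.014,0,0,1.05],
    [0.16,0.048,0.016,0,0,1.2],
    [0.18,0.054,0.018,0,0,1.35],
    [0.2,0.06,0.02,0,0,1.5],
    [0.222,0.063,0.024,0,0,1.65],
    [0.222,0.063,0.024,0,0,1.745],
  ],
)

```text
time: 12.85
ee_pos: [0.5875, 0.1886, 0.1788]
eef_rot: [3.035, -0.808, -0.005]
contact_force: [-0.0, -0.3, -0.9]
width: 0.4
gripper_force: 0.0
```

```bash
python3 -c "
from h import *
where();print(row(-.077,.203,.117,-113.5))
crop('wrist','w5',0,0,640,400,1)"
```

```text
t 12.85 stage xy [-0.078   0.2056] z 0.1787561515504139 yaw -113.40035628580382 F [-0.025  -0.3403 -0.8765] w 0.4001332863118034 q [0.1824 0.2366 1.5911 0.0009 1.3168 2.2731]
[0.0021 0.002  0.0618 0.0012 0.0027 0.0017]
```

View pics/w5c.png

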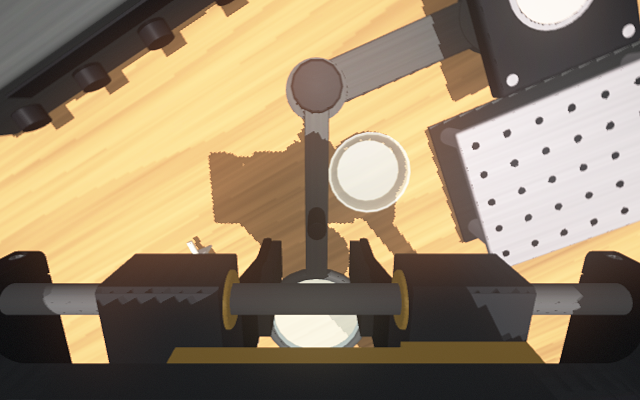

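The peg at (316,222) is centred between the fingers at (270, 362). I'll check its radial position with the calibration.

```bash
python3 -c "
from h import *
c=load('w5'); g=lambda p:RS.T@(p[:2]-S)
print(g(ray(c,316.5,215,.145)),g(ray(c,317,86,.121)),g(ray(c,316,314,.11)), 'tip proj',proj(c,np.r_[S+RS@[-.078,.2056],.1788]))
"
```

```text
[-0.0671  0.2011] [0.0011 0.1712] [-0.153   0.2383] tip proj [317.1486 257.7616]
```

```bash
python3 -c "
from h import *
c=load('w5'); 
for z in (.112,.145): print(proj(c,np.r_[S+RS@[-.0765,.204],z]))
print('cam',-np.array(c['R']).T@np.array(c['t']))
im=cv2.imread('pics/w5.png'); print(im[190:260:3,316].sum(1))
"
```

```text
[317.7421 212.79  ]
[318.2034 230.0989]
cam [0.6569 0.1502 0.3407]
[226 222 220 220 222 216 153 158 157 154 153 166 155 154 148 146 149 203
 202 200 197 198 197 197]
```

The peg spans rows 207–240, which matches the model position (-0.077, 0.204). Descending to grip.

send_rows(
  series=[
    [0.001,0.001,0.03,0,0,0],
    [0.001,0.001,0.05,0,0,0],
    [0.001,0.001,0.06,0,0,0],
    [0.001,0.001,0.062,0,0,0],
    [0.001,0.001,0.062,0,0,0],
  ],
)

```text
time: 13.4
ee_pos: [0.5877, 0.1851, 0.1196]
eef_rot: [3.038, -0.801, -0.001]
contact_force: [-0.9, 0.2, 0.7]
width: 0.404
gripper_force: 0.0
```

send_rows(
  series=[
    [0,0,0,0,0,0],
    [0,0,0,0,0,0],
    [0,0,0,0,0,0],
    [0,0,0,0,0,0],
    [0,0,0,0,0,0],
    [0,0,0,0,0,0],
  ],
  gripper=1.0,
  force=6,
)

```text
time: 14.0
ee_pos: [0.5881, 0.1855, 0.1206]
eef_rot: [-3.037, 0.802, -0.002]
contact_force: [0.2, 0.7, 3.9]
width: 0.133
gripper_force: 6.0
```

```bash
cat >> h.py <<'E'
PV=np.array([.001,.1705])
def arc(t0,t1,n,rad=.085,z=.117):
    for t in np.linspace(t0,t1,n+1)[1:]:
        a=np.radians(t); p=PV+rad*np.array([-np.sin(a),-np.cos(a)]); print(np.round(row(p[0],p[1],z,-t),3).tolist(),end=',')
    print()
E
python3 -c "
from h import *
where()
s=r.sense(); v=RS.T@(np.array(s['ee_pos'])[:2]-S)-PV; print(np.degrees(np.arctan2(-v[0],-v[1])),np.linalg.norm(v))
arc(113,40,12)"
```

```text
t 14.0 stage xy [-0.077   0.2027] z 0.12058057159429311 yaw -113.16986880098716 F [0.1942 0.6792 3.8552] w 0.13314651431021404 q [0.1776 0.2887 1.643  0.0002 1.2084 2.2644]
112.41129590269469 0.08435190683472016
[-0.0, 0.008, 0.004, -0.001, -0.001, -0.109],[0.001, 0.017, 0.004, -0.001, -0.001, -0.215],[0.004, 0.026, 0.004, -0.001, -0.001, -0.321],[0.007, 0.034, 0.004, -0.001, -0.001, -0.428],[0.011, 0.042, 0.004, -0.001, -0.001, -0.534],[0.016, 0.05, 0.004, -0.001, -0.001, -0.64],[0.022, 0.057, 0.004, -0.001, -0.001, -0.746],[0.028, 0.063, 0.004, -0.001, -0.001, -0.852],[0.035, 0.068, 0.004, -0.001, -0.001, -0.959],[0.043, 0.073, 0.004, -0.0, -0.001, -1.065],[0.051, 0.077, 0.004, -0.0, -0.002, -1.171],[0.06, 0.08, 0.004, -0.0, -0.002, -1.277],
```

send_rows(
  series=[
    [0,0.008,-0.004,0,0,-0.109],
    [0.001,0.017,-0.004,0,0,-0.215],
    [0.004,0.026,-0.004,0,0,-0.321],
    [0.007,0.034,-0.004,0,0,-0.428],
    [0.011,0.042,-0.004,0,0,-0.534],
    [0.016,0.05,-0.004,0,0,-0.64],
    [0.022,0.057,-0.004,0,0,-0.746],
    [0.028,0.063,-0.004,0,0,-0.852],
    [0.035,0.068,-0.004,0,0,-0.959],
    [0.043,0.073,-0.004,0,0,-1.065],
    [0.051,0.077,-0.004,0,0,-1.171],
    [0.06,0.08,-0.004,0,0,-1.277],
  ],
)

```text
time: 15.2
ee_pos: [0.5998, 0.0865, 0.1229]
eef_rot: [-2.913, -1.172, 0.001]
contact_force: [1.1, 3.8, -2.0]
width: 0.132
gripper_force: 6.0
```

```bash
python3 -c "
from h import *
where()
s=r.sense(); v=RS.T@(np.array(s['ee_pos'])[:2]-S)-PV; print(np.degrees(np.arctan2(-v[0],-v[1])),np.linalg.norm(v))
arc(40,0,8,z=.122)"
```

```text
t 15.2 stage xy [-0.0543  0.1056] z 0.12290202278997027 yaw -39.75616875734408 F [ 1.0619  3.8258 -1.9752] w 0.13179809825140498 q [0.0124 0.2644 1.6681 0.0013 1.2103 0.8175]
40.39940158825803 0.08526179819700011
[0.001, 0.008, 0.001, -0.002, -0.0, -0.083],[0.001, 0.015, 0.001, -0.002, -0.0, -0.17],[0.003, 0.023, 0.001, -0.002, -0.0, -0.258],[0.005, 0.03, 0.001, -0.002, -0.0, -0.345],[0.008, 0.037, 0.001, -0.002, -0.0, -0.432],[0.011, 0.043, 0.001, -0.002, -0.0, -0.519],[0.015, 0.049, 0.001, -0.002, -0.0, -0.607],[0.02, 0.055, 0.001, -0.002, -0.001, -0.694],
```

send_rows(
  series=[
    [0.001,0.008,0,0,0,-0.083],
    [0.001,0.015,0,0,0,-0.17],
    [0.003,0.023,0,0,0,-0.258],
    [0.005,0.03,0,0,0,-0.345],
    [0.008,0.037,0,0,0,-0.432],
    [0.011,0.043,0,0,0,-0.519],
    [0.015,0.049,0,0,0,-0.607],
    [0.02,0.055,0,0,0,-0.694],
    [0.02,0.055,0,0,0,-0.694],
    [0.02,0.055,0,0,0,-0.694],
  ],
)

```text
time: 16.2
ee_pos: [0.6523, 0.0603, 0.1229]
eef_rot: [-2.348, -2.086, 0.001]
contact_force: [0.9, 2.3, -3.8]
width: 0.135
gripper_force: 6.0
```

send_rows(
  series=[
    [0,0,0,0,0,0],
    [0,0,0,0,0,0],
    [0,0,0,0,0,0],
    [0,0,0,0,0,0],
    [0,0,-0.02,0,0,0],
    [0,0,-0.05,0,0,0],
    [-0.02,-0.03,-0.1,0,0,0],
    [-0.02,-0.08,-0.12,0,0,0],
    [-0.02,-0.13,-0.12,0,0,0],
    [-0.02,-0.18,-0.12,0,0,0],
    [-0.02,-0.2,-0.12,0,0,0],
    [-0.02,-0.2,-0.12,0,0,0],
  ],
  gripper=0.7,
)

```text
time: 17.4
ee_pos: [0.4487, 0.0638, 0.244]
eef_rot: [-2.346, -2.09, -0.0]
contact_force: [0.3, 0.9, 0.6]
width: 0.297
gripper_force: 0.0
```

```bash
python3 -c "
from h import *
where()
snap('scene','sc6');snap('top','top6')
b=cv2.resize(cv2.imread('pics/sc6.png')[195:275,265:405],None,fx=4,fy=4,interpolation=2)
a=cv2.resize(cv2.imread('pics/top6.png')[135:200,280:400],None,fx=4,fy=4,interpolation=2)
o=np.zeros((600,560,3),np.uint8); o[:320]=b; o[330:590,:480]=a; cv2.imwrite('pics/both6.png',o)"
```

```text
t 17.4 stage xy [-0.202   0.0662] z 0.24397675633491483 yaw -0.21169294787790588 F [0.2651 0.9016 0.6116] w 0.2969193699367391 q [-0.0331 -0.2184  1.9254  0.      1.4346  0.0823]
```

View pics/both6.png

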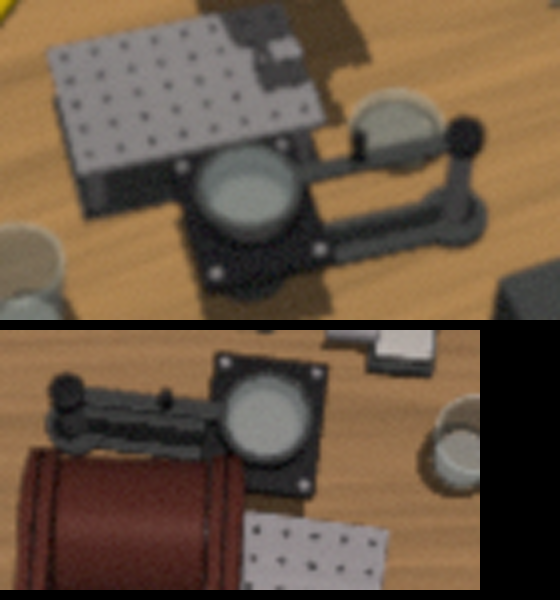

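The lens is over the plate, at scene crop (248,190) and top crop (265,88). The plate corners in the top crop are (215,23), (328,36) and (313,166).

```bash
python3 -c "
from h import *
c=load('sc6'); d=load('top6')
g=lambda c,x,y,u,v,z: RS.T@(ray(c,x+(u+.5)/4-.5,y+(v+.5)/4-.5,z)[:2]-S)
print('lens',g(c,265,195,248,190,.109),g(d,280,135,265,88,.109))
P=[g(d,280,135,u,v,.0845) for u,v in [(215,23),(328,36),(313,166)]]
print('plate',(P[0]+P[2])/2,P)
"
```

```text
lens [ 0.003  -0.0004] [0.0019 0.0004]
plate [0.0029 0.001 ] [array([0.0608, 0.0501]), array([ 0.0607, -0.0483]), array([-0.055 , -0.0481])]
```

The lens and plate agree within about 2 mm, and the plate is about 3 mm from the head's centre and square with it. Handing in.

```bash
python3 -c "
from h import *
print(r.finish_job())"
```

```text
the job is handed in; nothing more can be done
None
```

The job is handed in, with no verdict returned: by the last camera check the plate is about 3 mm off the stage head's centre and square with it, hand off, with the lens within about 2 mm of the plate's centre.

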